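# Seat a dolly caster and tug-check it

### The arm

A 6-joint arm with a two-finger parallel gripper is mounted at the origin on the work surface. World frame = base frame: x ahead of the robot, y to its left, z up, the work surface at z = 0. Lengths are in m, angles in rad, forces in N, time in s.
With the tool pointing down it reaches from about 0.425 to 0.95 m from the base axis. Payload 3.5 kg.
Tool frame: the origin (TCP) lies on the centre line of the jaws, within the pads' length; the fingertips stand env.finger_overhang ahead of it and the grasp point (between the pads) lies 8 mm behind it (env.finger_overhang is the distance from the TCP to the fingertips, in m); x points along the fingers, y is the direction in which the jaws open and shut, and the axes are right-handed (so a half turn about x gives the same grasp; the last joint's range is limited). The gripper opens to 85 mm and grips with 20 to 120 N. Pads are 22 mm wide; open, the fingers measure 114 mm over their backs; the gripper's body (76 mm by 85 mm) begins 54 mm behind the grasp point. The pads swing forward as they close: fully open they stand 13 mm farther back than shut.
Start: joints at [-1.368, 0.286, 1.577, -0, 1.279, -0.15], TCP at [0.233, -0.633, 0.242] pointing down, gripper open.
Joint ranges: [-2.77, 2.77], [-0.9, 2.22], [0.21, 2.48], [-1.53, 4.67], [0.24, 2.81], [-2.84, 2.84]. Speed limits (rad/s): [2.79, 2.79, 3.14, 3.14, 3.14, 3.14].

### API

Orientations are given as a 3x3 rotation matrix whose columns are the frame's x, y, z axes.
In Python, from workcell import env, viewer, ticket, finder gives the robot as it stands.
- The arm moves only by the tool send_rows, never from a script. Its argument "plan" is a list of rows, each a list of 5 numbers: the finger opening in m, from 0 to 0.0854, then the shift along the tool's x, y, z in m, then the turn about the tool's x in rad. A call has 1 to 8 rows; each row is the pose to reach, as a shift and turn from the pose measured when the call began, along the tool's axes at that moment; what a row does not reach only later rows make up. A row lasts 1/10 s, in which the tool goes at most 50 mm and 8.59 degrees, less where a joint would pass 70% of its speed; a pose out of reach is approached as far as the arm can. A call with a gripper value outside its range is refused whole. The fingers move at their own pace and stop on an object; "squeeze" is the grip in N (left out, the last holds). Time passes only in rows, so rows that repeat a pose let the fingers close. It gives the time, the measured TCP pose, the force and the opening at its end, in the units of the state.
- env.read_state(): the state, without advancing time (a new reading comes with each control period).
- viewer.snapshot(name): name is "scene" or "side" or "wrist"; returns the picture (420x560x3 uint8, red, green, blue); there is no depth.
- viewer.calibration(name): a dict with "fx", "fy", "cx", "cy" (pixels), "rvec" (rotation vector, rad) and "tvec" (3), from world to camera coordinates, as OpenCV has them. Camera axes: x right, y down, z forward; pixel columns grow to the right and rows downward; lengths in m; the calibration is good to about 2 mm. A picture is of the moment at which its call begins: read the wrist's pose just before it. calibration takes no time and is no camera call; for the wrist camera it gives the pose at the moment of the call.
- ticket.close_job(): hands the job in, once; it reports no verdict.
Trained networks look in the newest picture that a camera, given by its name, has taken for a name from the list of things; names that differ only in an ending like _2 or _b are one class to them, and where a whole thing is asked for, a point or a joint stands for the part that bears it (a point fixed in the world has none). Each returns a list of dicts, best first, with "p" (0 to 1); they miss things now and then, are a little off and sometimes report something else, mostly with a low value. They report only what shows in the picture. A call takes as long as a camera call. They do not tell look-alikes from the thing itself.
- finder.look_for(target, camera): "xyz" ([x, y, z] in m, in world coordinates, good to about 4 mm: the middle of the surface that is visible of it).
- finder.silhouettes(target, camera): "region" (420x560 bool, what is visible of it).
- finder.mark_of(target, camera): "xyz" ([x, y, z] in m, in world coordinates, good to about 4 mm: a listed point, or the origin of a listed thing).
The state is a dict: "time": time; "joint_positions": joint angles; "dq": joint speeds; "effort": joint torques, N m; "position": TCP position; "eef_rot": TCP orientation; "ft_force": force on the tool from outside, world axes, zero at the start; "torque": the same for the moment, N m; "opening": opening from 0.0 (shut) to 1.0 (fully open).
Only numpy, scipy, OpenCV 4.12 (cv2) and the standard library are available. Lean on these libraries where they do the work, as an engineer would, in place of code of your own. Each camera call takes 0.05 s, during which the arm holds its last target. There are 200 camera calls.

### The job

The caster at the upturned red dolly's near left corner (as seen from the robot) stands proud, only started in its socket: push it down until it clicks in and sits fully home, pushing with less than 40 N. Then check that it is retained: grip it, tug it upward with about 11 N, hold that pull steady for about half a second, and never pull with more than 18 N. Lower it and let go, leaving it fully home and the bench things undisturbed.

Things in the scene. Friction and masses are not known exactly. Their poses are not given: they have to be found in the camera images.
- caster: The one loose caster, wheel up, stem down in a corner socket of the dolly, free to turn about z; 0.12 to 0.2 kg. Origin: centre of the seat face under its collar (32 diameter, 6 high); z up, y along the axle. It starts 10 to 15 mm proud on two hidden spring latches; pushing it in takes 7 to 16 N until they snap into its stem's groove. Latched, it has 1.5 to 6 mm of axial play, different each time.
- caster_grip (a point): Centre of that caster's wheel, on its axle, 38 mm above the caster's origin; same axes. Good grip across y: two flat steel fork legs, outer faces 30 mm apart, 22 mm wide in x, from 28 mm below to 10 mm above this point (the crown, 34 by 30 mm, ends 28 mm below it). Black rubber wheel between them, 50 diameter, 20 wide; its top is 25 mm above this point.
- socket_mouth (a point): Centre of the top face of the black plastic socket under the loose caster, 40 by 40 by 52 mm with a 14 mm hole and windows at mid-height showing the steel latches; its top is 82 mm above the bench. z up. The caster is home when its origin is here: collar flat on the socket's top.
- socket (a joint): Rise of that socket in its mount, m, 0 at rest. A pull on a latched caster first lifts the caster's weight and takes up its play; beyond that the socket rises 0.1 mm for each 2.5 N (6.5 N: 0.26 mm, 13 N: 0.52 mm). Far too stiff for this noisy reading to serve as a gauge: feel the force on the tool.
- dolly: Fixed red plastic dolly lying deck down, 300 (x) by 400 (y) mm, 30 mm thick (rim ribs to 38 mm). Origin: centre of its underside, on the bench. Sockets at x = +-110, y = +-160 mm; the loose caster is at (-110, +160). Three casters are already fitted and fixed, tops 145 mm above the bench.
- tape_roll: Loose roll of brown tape lying on the dolly's deck, 96 outer diameter, 48 mm high; origin at the centre of its underside. Leave alone.
- wrench: Loose steel wrench lying flat on the bench, about 180 mm long along its x, under 20 mm high. Leave alone.
- carton: Loose small cardboard box on the bench, 130 by 100 by 70 mm high; origin at the centre of its underside. Leave alone.
Things that resemble listed ones, but are neither listed nor needed, are in the scene too. Leave any orange or purple look-alike of the caster alone.

How it is judged:
On the way, in this order (a step that is already met when the one before it is completed fails the run):
1. the caster is pushed home: its collar within 1.5 mm of the socket's top (z of caster in the frame of socket_mouth below 0.0015 m), for 0.1 s.
2. the latched caster is tugged upward with about 8 to 14.5 N (socket lifted 0.26 to 0.52 mm) for 0.4 s (value of joint socket between 0.00026 and 0.00052 m and z of caster in the frame of socket_mouth below 0.009 m), for 0.4 s.
At the end, for the whole second after the job is handed in: The caster is released, at rest and fully home: collar within 1.5 mm of the socket's top, on its axis within 4 mm, and the socket back down within 0.15 mm (z of caster in the frame of socket_mouth below 0.0015 m and horizontal distance between caster and socket_mouth below 0.004 m and value of joint socket below 0.00015 m and contact force between the fingers and caster below 0.1 N and linear speed of caster below 0.02 m/s); the robot touches nothing.
It fails at once if the caster was pulled up with more than about 18 N (socket lifted over 0.66 mm) (value of joint socket above 0.00066 m).
It fails at once if the caster was pressed on the dolly with more than 40 N (contact force between caster and dolly above 40 N).
It fails at once if a bench thing was moved more than 25 mm (distance of any of tape_roll, wrench, carton from where it was at the start of the episode above 0.025 m).
It also fails if it takes over 64 s, if anything falls off the work surface, if the arm or the gripper's body presses on something with over 40 N, if the wrist force passes 120 N, or if a joint passes its speed limit or range.

## Working session

There is one attempt and no reset: what is moved stays moved. The work goes in short steps, Python scripts to look and compute and a tool call to move; the robot and the scene stay as the last step left them, time stands still between calls to the robot, and variables do not carry over. Pictures are saved under pics/ and viewed, about 8 in all and at most 12, crops included, and the job is handed in when it is done.

Besides the shell and the picture viewer there is one more tool, called after ">>>" as name(argument=value, ...), one argument or row to a line, values as JSON. send_rows: Moves the arm, as the interface text tells. Its arguments: {"type":"object","properties":{"plan":{"type":"array"},"squeeze":{"type":"number"}},"required":["plan"]}

```bash
mkdir -p pics; ls; cat > h.py <<'E'
import numpy as np, cv2
from workcell import env, viewer, ticket, finder
np.set_printoptions(precision=4,suppress=True)
def snap(n,f=None):
    im=viewer.snapshot(n)
    if f: cv2.imwrite('pics/'+f,cv2.cvtColor(im,cv2.COLOR_RGB2BGR))
    return im
def proj(n,p):
    c=viewer.calibration(n);K=np.array([[c['fx'],0,c['cx']],[0,c['fy'],c['cy']],[0,0,1]])
    return cv2.projectPoints(np.float64(p).reshape(-1,3),np.float64(c['rvec']),np.float64(c['tvec']),K,None)[0].reshape(-1,2)
def ray(n,uv):
    c=viewer.calibration(n);R=cv2.Rodrigues(np.float64(c['rvec']))[0];t=np.float64(c['tvec']).ravel()
    d=R.T@np.array([(uv[0]-c['cx'])/c['fx'],(uv[1]-c['cy'])/c['fy'],1]);return -R.T@t,d
def atz(n,uv,z):
    o,d=ray(n,uv);return o+d*(z-o[2])/d[2]
E
python3 - <<'E'
from h import *
s=env.read_state();print(s['time'],s['position'],s['eef_rot'],s['ft_force'],s['opening'],env.finger_overhang)
for c in('scene','side'):
    snap(c,c+'1.png')
    for t in('caster','caster_grip','socket_mouth','dolly'):
        for r in finder.mark_of(t,c)[:4]: print(c,t,np.array(r['xyz']),round(r['p'],2),proj(c,r['xyz'])[0])
a=cv2.imread('pics/scene1.png');b=cv2.imread('pics/side1.png')
E
```

```text
pics
0.0 [ 0.2331 -0.6328  0.2409] [[-0.0005  0.3455 -0.9384]
 [ 0.0023 -0.9384 -0.3455]
 [-1.     -0.0024 -0.0003]] [0.0473 0.3186 0.1412] 1.0004210519654135 0.011
scene caster [ 0.3787 -0.028   0.0491] 0.87 [274.3315 169.1489]
scene caster [0.4511 0.1189 0.0451] 0.79 [322.7776 198.2847]
scene caster [0.5654 0.1225 0.0499] 0.75 [315.2403 231.3415]
scene caster [0.5473 0.0112 0.0914] 0.58 [270.9399 205.4029]
scene caster_grip [ 0.3803 -0.0299  0.0884] 0.82 [273.0667 158.3318]
scene caster_grip [0.5489 0.0096 0.1369] 0.74 [269.3988 192.1086]
scene caster_grip [0.5634 0.1175 0.0869] 0.56 [313.9802 219.9659]
scene socket_mouth [0.5503 0.0068 0.0782] 0.64 [268.994  209.7737]
scene dolly [ 0.63   -0.1675  0.0027] 0.97 [192.8927 241.2047]
side caster [0.565  0.1224 0.0496] 0.92 [255.6542 234.0635]
side caster [0.5453 0.0021 0.0957] 0.82 [276.2314 197.239 ]
side caster [0.4529 0.119  0.0488] 0.8 [298.075 240.711]
side caster [ 0.3857 -0.0267  0.0434] 0.73 [334.6505 216.7559]
side caster_grip [0.5484 0.0099 0.1327] 0.92 [274.2485 186.5322]
side caster_grip [0.452  0.1124 0.0862] 0.77 [299.4087 227.0891]
side caster_grip [ 0.3827 -0.0272  0.0837] 0.75 [336.7338 204.3185]
side caster_grip [0.5653 0.1162 0.0874] 0.64 [255.9306 220.5177]
side socket_mouth [0.5502 0.0067 0.0871] 0.56 [274.0462 200.5128]
side dolly [ 0.6287 -0.1658 -0.0041] 0.75 [266.3389 195.2439]
```

View pics/scene1.png

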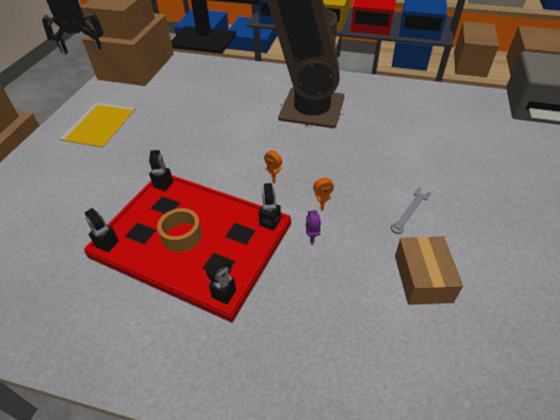

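View pics/side1.png

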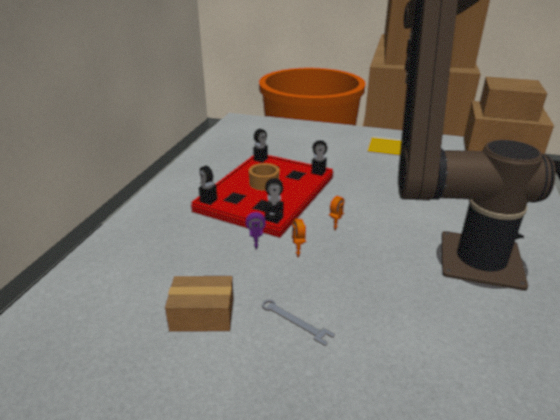

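The loose caster is the black one at scene (269,200) and side (274,198), at about (0.548, 0.009). The orange and purple casters are look-alikes on the bench to its left. The dolly yaw is about −10°. I'll move halfway across.

>>> send_rows(
  plan=[
    [0.0854,-0.005,-0.034,-0.036,0],
    [0.0854,-0.01,-0.068,-0.072,0],
    [0.0854,-0.015,-0.102,-0.108,0],
    [0.0854,-0.02,-0.137,-0.144,0],
    [0.0854,-0.025,-0.171,-0.18,0],
    [0.0854,-0.03,-0.205,-0.216,0],
    [0.0854,-0.03,-0.24,-0.252,0],
    [0.0854,-0.03,-0.274,-0.288,0],
  ],
)

```text
time: 1.3
position: [0.4094, -0.275, 0.273]
eef_rot: [[0.001, 0.345, -0.939], [-0.001, -0.939, -0.345], [-1.0, 0.001, -0.001]]
ft_force: [0.7, -0.5, -0.0]
opening: 0.996
```

```bash
python3 - <<'E'
from h import *
s=env.read_state();R=s['eef_rot'];p=s['position'];print(s['time'],p,R)
c=viewer.calibration('wrist');Rc=cv2.Rodrigues(np.float64(c['rvec']))[0];o=-Rc.T@np.float64(c['tvec']).ravel()
print('cam in tool',R.T@(o-p),'axes',R.T@Rc.T, c['fx'])
d=np.array([.548,.008,.27])-p; print('to target in tool',R.T@d)
E
```

```text
1.3 [ 0.4094 -0.275   0.273 ] [[ 0.0012  0.3451 -0.9386]
 [-0.001  -0.9386 -0.3451]
 [-1.      0.0014 -0.0008]]
cam in tool [-0.1311 -0.0006 -0.0758] axes [[ 0.0001 -0.2989  0.9543]
 [ 1.     -0.0013 -0.0005]
 [ 0.0014  0.9543  0.2989]] 327.0715125205248
to target in tool [ 0.0029 -0.2178 -0.2277]
```

>>> send_rows(
  plan=[
    [0.0854,0,-0.034,-0.036,0],
    [0.0854,0,-0.068,-0.072,0],
    [0.0854,0,-0.102,-0.108,0],
    [0.0854,0,-0.137,-0.144,0],
    [0.0854,0,-0.171,-0.18,0],
    [0.0854,0.003,-0.205,-0.216,0],
    [0.0854,0.003,-0.218,-0.228,0],
    [0.0854,0.003,-0.218,-0.228,0],
  ],
)

```text
time: 2.1
position: [0.5487, 0.0108, 0.2698]
eef_rot: [[0.001, 0.349, -0.937], [-0.001, -0.937, -0.349], [-1.0, 0.001, -0.001]]
ft_force: [-0.1, 0.4, -0.1]
opening: 0.999
```

```bash
python3 - <<'E'
from h import *
s=env.read_state();R=s['eef_rot'];p=s['position'];print(s['time'],p,R,s['ft_force'],s['joint_positions'])
snap('wrist','w1.png')
for t in('caster','caster_grip','socket_mouth'):
    for r in finder.mark_of(t,'wrist')[:3]: print(t,np.array(r['xyz']),round(r['p'],2),proj('wrist',r['xyz'])[0])
E
```

```text
2.1 [0.5487 0.0108 0.2698] [[ 0.0012  0.3491 -0.9371]
 [-0.0006 -0.9371 -0.3491]
 [-1.      0.001  -0.0009]] [-0.1073  0.4005 -0.113 ] [-0.1651 -0.0142  1.8598 -0.0004  1.2947  1.0493]
caster [0.3156 0.1805 0.0174] 0.95 [ 98.5228 293.7761]
caster [0.5483 0.0059 0.0929] 0.94 [282.6382 191.8606]
caster [0.5076 0.0769 0.0148] 0.71 [215.2071 187.3553]
caster_grip [0.3378 0.1539 0.0242] 0.97 [119.1002 288.6627]
caster_grip [0.5478 0.0064 0.1257] 0.74 [281.6548 200.9008]
caster_grip [0.4931 0.0444 0.0274] 0.68 [235.4003 209.8471]
socket_mouth [0.5454 0.0059 0.0942] 0.47 [280.7088 194.4561]
```

View pics/w1.png

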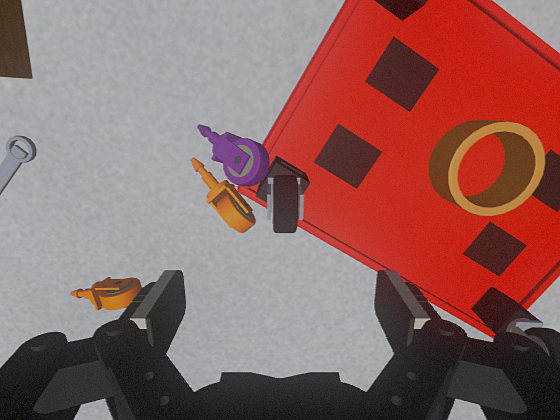

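The wrist view shows the black wheel at about (285,203), with its axle nearly along image x, which is the jaw direction. The look-alikes lie flat and low to its left. I'll zoom in for exact centre and yaw.

```bash
python3 - <<'E'
from h import *
a=cv2.imread('pics/w1.png')[140:250,230:340]
a=cv2.convertScaleAbs(a,alpha=1.8,beta=25)
cv2.imwrite('pics/w1z.png',cv2.resize(a,None,fx=5,fy=5,interpolation=cv2.INTER_CUBIC))
# predicted projections for hypothesised grip pose
s=env.read_state();R=s['eef_rot']
for c in('scene','side','wrist'):
    snap(c)
    for r in finder.mark_of('caster_grip',c): 
        x=np.array(r['xyz'])
        if x[2]>.11 and abs(x[0]-.548)<.03: print(c,x,r['p'],R.T@(x-s['position']))
E
```

```text
scene [0.5482 0.0089 0.136 ] 0.59 [ 0.134  -0.0016 -0.0007]
side [0.5514 0.0109 0.1316] 0.66 [ 0.1384 -0.0024 -0.0044]
wrist [0.5496 0.0053 0.1294] 0.59 [ 0.1406  0.0022 -0.0008]
```

View pics/w1z.png

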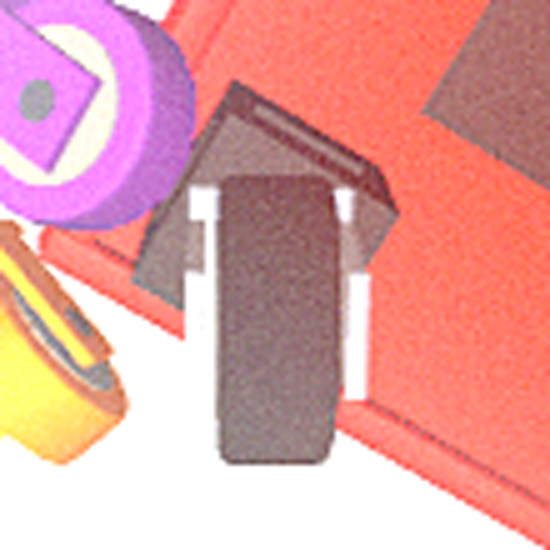

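The wheel is at u≈285.2 against the jaw mid-line at ≈280, so it is about 3.5 mm off in tool +y. Yaw is aligned within a couple of degrees. I'll shift, come partway down and recheck.

>>> send_rows(
  plan=[
    [0.0854,0.02,0.0035,0.001,0],
    [0.0854,0.045,0.0035,0.001,0],
    [0.0854,0.07,0.0035,0.001,0],
    [0.0854,0.07,0.0035,0.001,0],
  ],
)

```text
time: 3.0
position: [0.5458, 0.004, 0.1959]
eef_rot: [[-0.007, 0.343, -0.939], [0.0, -0.939, -0.343], [-1.0, -0.003, 0.006]]
ft_force: [-0.0, 0.5, -0.3]
opening: 1.003
```

```bash
python3 - <<'E'
from h import *
s=env.read_state();R=s['eef_rot'];print(s['position'],s['ft_force'])
im=snap('wrist');c=viewer.calibration('wrist');print(c['cx'],c['cy'])
for r in finder.silhouettes('caster','wrist'):
    m=r['region'];v,u=np.nonzero(m);print(r['p'],m.sum(),u.min(),u.max(),v.min(),v.max(),u.mean())
for r in finder.mark_of('caster_grip','wrist'): print(r['p'],R.T@(np.array(r['xyz'])-s['position']))
a=cv2.cvtColor(im,cv2.COLOR_RGB2BGR)[130:340,160:400]
a=cv2.convertScaleAbs(a,alpha=1.6,beta=20)
cv2.imwrite('pics/w2z.png',cv2.resize(a,None,fx=2.8,fy=2.8,interpolation=cv2.INTER_CUBIC))
E
```

```text
[0.5458 0.004  0.1959] [-0.0209  0.5149 -0.3114]
279.72223863591597 211.51452140457286
0.96 3855 173 259 121 198 221.3971465629053
0.91 2865 165 245 162 254 209.39476439790576
0.91 1777 29 111 304 341 74.9634214969049
0.79 [ 0.1433 -0.0458 -0.0284]
0.77 [ 0.1766 -0.2112  0.1453]
0.69 [ 0.0678 -0.001  -0.0052]
0.56 [ 0.1679 -0.0577  0.0355]
```

View pics/w2z.png

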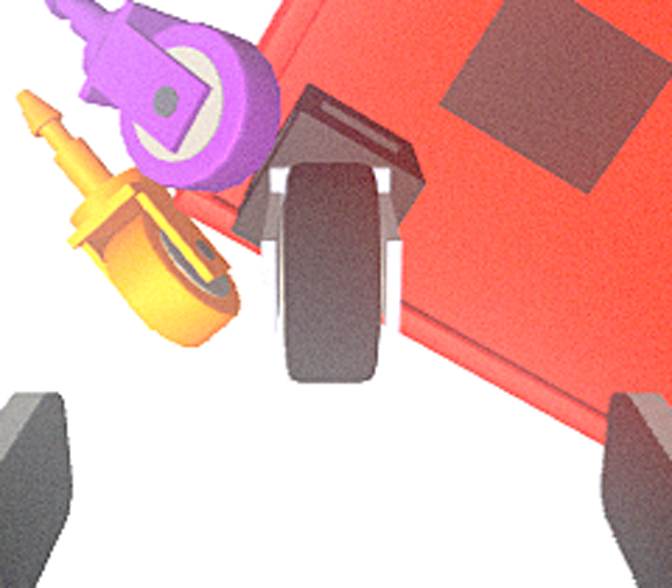

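The wheel now reads about −1 mm in tool y and about −3 mm in z, with its axis aligned to the jaws. I'll correct, descend and close gently.

>>> send_rows(
  plan=[
    [0.0854,0.025,-0.001,-0.003,0],
    [0.0854,0.05,-0.001,-0.003,0],
    [0.0854,0.071,-0.001,-0.003,0],
    [0.0854,0.071,-0.001,-0.003,0],
  ],
)

```text
time: 3.55
position: [0.5507, 0.0057, 0.1289]
eef_rot: [[-0.0, 0.344, -0.939], [-0.001, -0.939, -0.344], [-1.0, 0.001, 0.001]]
ft_force: [0.5, 0.2, 0.1]
opening: 1.003
```

>>> send_rows(
  plan=[
    [0.045,0,0,0,0],
    [0.045,0,0,0,0],
    [0.036,0,0,0,0],
    [0.036,0,0,0,0],
  ],
  squeeze=30,
)

```text
time: 3.95
position: [0.5515, 0.0055, 0.1303]
eef_rot: [[0.002, 0.344, -0.939], [-0.001, -0.939, -0.344], [-1.0, 0.002, -0.001]]
ft_force: [0.2, 0.2, 1.0]
opening: 0.424
```

```bash
python3 - <<'E'
from h import *
s=env.read_state();print(s['time'],s['position'],s['ft_force'],s['opening'])
a=cv2.cvtColor(snap('wrist'),cv2.COLOR_RGB2BGR)[180:400,170:390]
a=cv2.convertScaleAbs(a,alpha=1.6,beta=20)
cv2.imwrite('pics/w3z.png',cv2.resize(a,None,fx=2.6,fy=2.6,interpolation=cv2.INTER_CUBIC))
E
```

```text
3.95 [0.5515 0.0055 0.1303] [0.2315 0.1771 0.9501] 0.42428188852364196
```

View pics/w3z.png

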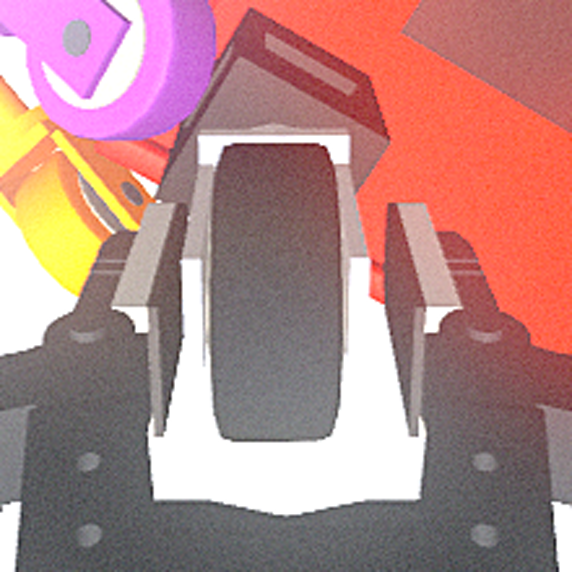

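The wheel centre (276) is about 1.5 mm left of the jaw centre (286), and the grip sits a bit high. I'll correct, go 8 mm lower and close.

>>> send_rows(
  plan=[
    [0.038,0.004,-0.0015,0.002,0],
    [0.038,0.008,-0.0015,0.002,0],
    [0.038,0.008,-0.0015,0.002,0],
  ],
)

```text
time: 4.3
position: [0.5482, 0.0064, 0.121]
eef_rot: [[-0.0, 0.344, -0.939], [-0.001, -0.939, -0.344], [-1.0, 0.001, 0.001]]
ft_force: [-0.9, -0.0, 0.2]
opening: 0.44
```

>>> send_rows(
  plan=[
    [0.026,0,0,0,0],
    [0.026,0,0,0,0],
    [0.024,0,0,0,0],
    [0.024,0,0,0,0],
  ],
  squeeze=40,
)

```text
time: 4.7
position: [0.5481, 0.0065, 0.1208]
eef_rot: [[-0.001, 0.344, -0.939], [-0.001, -0.939, -0.344], [-1.0, 0.0, 0.001]]
ft_force: [0.3, 1.4, -0.6]
opening: 0.342
```

```bash
python3 - <<'E'
from h import *
for i in range(3):
    snap('wrist');s=env.read_state();print(s['time'],s['position'],s['ft_force'],s['opening']*.0854)
E
```

```text
4.75 [0.5481 0.0065 0.1208] [ 0.2963  0.7523 -0.9621] 0.029427705353235658
4.8 [0.5481 0.0065 0.1208] [ 0.7091  1.3326 -1.2001] 0.029525864515204208
4.85 [0.5481 0.0065 0.1208] [ 0.8256  0.41   -1.1267] 0.029588219477947368
```

Gripped at 30 mm with about 1 N of side load. I'll push down in small steps.

>>> send_rows(
  plan=[
    [0.024,0,0,0,0],
    [0.024,0.001,0,0,0],
    [0.024,0.002,0,0,0],
    [0.024,0.003,0,0,0],
    [0.024,0.004,0,0,0],
  ],
  squeeze=70,
)

```text
time: 5.35
position: [0.5487, 0.0067, 0.1192]
eef_rot: [[-0.0, 0.344, -0.939], [-0.0, -0.939, -0.344], [-1.0, 0.0, 0.0]]
ft_force: [-3.2, 1.7, 9.6]
opening: 0.341
```

>>> send_rows(
  plan=[
    [0.024,0.001,0,0,0],
    [0.024,0.002,0,0,0],
    [0.024,0.002,0,0,0],
  ],
)

```text
time: 5.65
position: [0.5488, 0.0068, 0.1187]
eef_rot: [[-0.001, 0.344, -0.939], [0.0, -0.939, -0.344], [-1.0, -0.0, 0.001]]
ft_force: [-3.9, 0.7, 8.4]
opening: 0.341
```

>>> send_rows(
  plan=[
    [0.024,0.002,0,0,0],
    [0.024,0.003,0,0,0],
    [0.024,0.0035,0,0,0],
    [0.024,0.004,0,0,0],
  ],
)

```text
time: 6.05
position: [0.5489, 0.0069, 0.1166]
eef_rot: [[-0.002, 0.344, -0.939], [0.0, -0.939, -0.344], [-1.0, -0.001, 0.002]]
ft_force: [-3.5, 1.2, 2.7]
opening: 0.339
```

>>> send_rows(
  plan=[
    [0.024,0.002,0,0,0],
    [0.024,0.003,0,0,0],
    [0.024,0.0035,0,0,0],
    [0.024,0.004,0,0,0],
  ],
)

```text
time: 6.45
position: [0.5485, 0.0068, 0.1122]
eef_rot: [[-0.002, 0.344, -0.939], [-0.0, -0.939, -0.344], [-1.0, -0.001, 0.002]]
ft_force: [-0.9, 0.3, -1.7]
opening: 0.339
```

The latches gave way. I'll continue down until it bottoms.

>>> send_rows(
  plan=[
    [0.024,0.001,0,0,0],
    [0.024,0.002,0,0,0],
    [0.024,0.003,0,0,0],
    [0.024,0.003,0,0,0],
  ],
)

```text
time: 6.85
position: [0.5485, 0.0068, 0.1104]
eef_rot: [[-0.004, 0.344, -0.939], [-0.0, -0.939, -0.344], [-1.0, -0.001, 0.003]]
ft_force: [-3.9, 0.5, 7.7]
opening: 0.34
```

>>> send_rows(
  plan=[
    [0.024,0.001,0,0,0],
    [0.024,0.002,0,0,0],
    [0.024,0.003,0,0,0],
    [0.024,0.003,0,0,0],
  ],
)

```text
time: 7.25
position: [0.5487, 0.0068, 0.1103]
eef_rot: [[-0.005, 0.345, -0.939], [-0.0, -0.939, -0.345], [-1.0, -0.001, 0.005]]
ft_force: [-8.1, 2.2, 14.9]
opening: 0.339
```

>>> send_rows(
  plan=[
    [0.024,0.003,0,0.001,0],
    [0.024,0.004,0,0.001,0],
    [0.024,0.005,0,0.001,0],
    [0.024,0.005,0,0.001,0],
  ],
)

```text
time: 7.65
position: [0.5488, 0.0067, 0.1103]
eef_rot: [[-0.005, 0.345, -0.939], [0.0, -0.939, -0.345], [-1.0, -0.002, 0.005]]
ft_force: [-9.9, 3.9, 23.1]
opening: 0.339
```

```bash
python3 - <<'E'
from h import *
for i in range(2):
    a=snap('wrist');s=env.read_state();print(s['time'],s['position'],s['ft_force'],s['opening']*.0854)
b=snap('side');
a=cv2.resize(cv2.cvtColor(a,cv2.COLOR_RGB2BGR)[170:400,170:390],None,fx=2.0,fy=2.0,interpolation=cv2.INTER_CUBIC)
b=cv2.resize(cv2.cvtColor(b,cv2.COLOR_RGB2BGR)[155:235,245:313],None,fx=5.5,fy=5.75,interpolation=cv2.INTER_CUBIC)
h=min(a.shape[0],b.shape[0])
cv2.imwrite('pics/p1.png',cv2.convertScaleAbs(np.hstack([a[:h],b[:h]]),alpha=1.6,beta=20))
E
```

```text
7.7 [0.5488 0.0067 0.1103] [-10.6586   3.4152  22.2012] 0.028687866090435336
7.75 [0.5488 0.0067 0.1103] [-10.0001   2.3674  22.7582] 0.029014349751055175
```

View pics/p1.png

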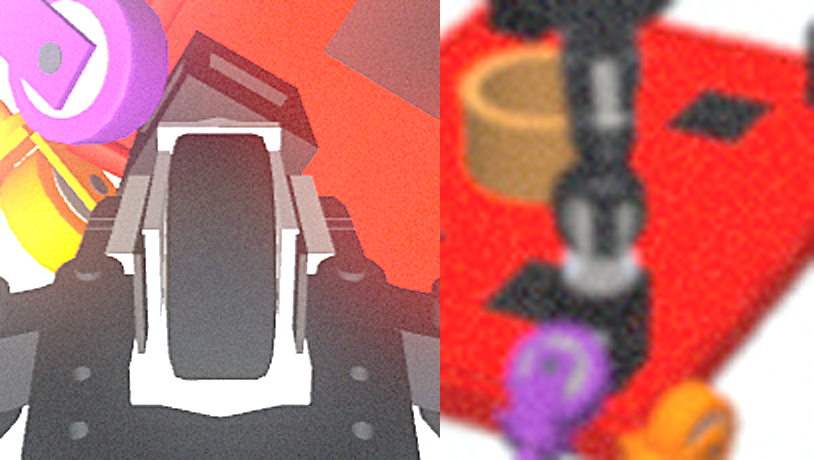

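Rigid stop: the height doesn't change from 8 to 23 N, and the side view shows the collar on the socket, so it is home. Now I'll relax and start the tug gently.

>>> send_rows(
  plan=[
    [0.024,0.002,0,0,0],
    [0.024,0,0,0,0],
    [0.024,0,0,0,0],
    [0.024,0,0,0,0],
  ],
)

```text
time: 8.2
position: [0.5488, 0.0068, 0.1105]
eef_rot: [[-0.006, 0.345, -0.939], [0.0, -0.939, -0.345], [-1.0, -0.002, 0.005]]
ft_force: [-3.7, 0.9, 5.8]
opening: 0.341
```

>>> send_rows(
  plan=[
    [0.024,-0.0005,0,0,0],
    [0.024,-0.001,0,0,0],
    [0.024,-0.0015,0,0,0],
    [0.024,-0.0015,0,0,0],
  ],
)

```text
time: 8.6
position: [0.5485, 0.0067, 0.1112]
eef_rot: [[-0.006, 0.345, -0.939], [0.0, -0.939, -0.345], [-1.0, -0.002, 0.006]]
ft_force: [-0.3, 0.4, -2.5]
opening: 0.342
```

>>> send_rows(
  plan=[
    [0.024,-0.0005,0,0,0],
    [0.024,-0.001,0,0,0],
    [0.024,-0.0015,0,0,0],
    [0.024,-0.0015,0,0,0],
  ],
)

```text
time: 9.0
position: [0.5486, 0.0067, 0.1128]
eef_rot: [[-0.006, 0.345, -0.939], [0.0, -0.939, -0.345], [-1.0, -0.002, 0.006]]
ft_force: [-0.4, 1.1, -2.1]
opening: 0.34
```

>>> send_rows(
  plan=[
    [0.024,-0.0005,0,0,0],
    [0.024,-0.001,0,0,0],
    [0.024,-0.0015,0,0,0],
    [0.024,-0.0015,0,0,0],
  ],
)

```text
time: 9.4
position: [0.5483, 0.0067, 0.1135]
eef_rot: [[-0.006, 0.345, -0.939], [0.0, -0.939, -0.345], [-1.0, -0.002, 0.006]]
ft_force: [2.4, 0.8, -8.0]
opening: 0.338
```

>>> send_rows(
  plan=[
    [0.024,-0.001,0,0,0],
    [0.024,-0.0015,0,0,0],
    [0.024,-0.0015,0,0,0],
  ],
)

```text
time: 9.7
position: [0.5481, 0.0067, 0.114]
eef_rot: [[-0.006, 0.344, -0.939], [0.0, -0.939, -0.345], [-1.0, -0.002, 0.006]]
ft_force: [4.3, -0.1, -14.6]
opening: 0.34
```

```bash
python3 - <<'E'
from h import *
for i in range(5):
    snap('wrist');s=env.read_state();print(s['time'],s['position'],s['ft_force'])
E
```

```text
9.75 [0.5481 0.0067 0.114 ] [  4.0588  -0.1823 -14.3419]
9.8 [0.5481 0.0067 0.114 ] [  3.9805   0.1054 -14.9034]
9.85 [0.5481 0.0067 0.1141] [  5.7235  -0.7193 -16.0286]
9.9 [0.5481 0.0067 0.1141] [  5.2575  -0.6878 -16.8532]
9.95 [0.5481 0.0067 0.1142] [  4.1937   0.0649 -15.9563]
```

The pull is at 16 N and creeping up, so I'm backing off slightly.

>>> send_rows(
  plan=[
    [0.024,-0.0003,0,0,0],
    [0.024,-0.0003,0,0,0],
  ],
)

```text
time: 10.15
position: [0.5481, 0.0067, 0.1141]
eef_rot: [[-0.007, 0.345, -0.939], [0.0, -0.939, -0.345], [-1.0, -0.002, 0.006]]
ft_force: [4.6, -0.3, -15.6]
opening: 0.336
```

```bash
python3 - <<'E'
from h import *
for i in range(6):
    snap('wrist');s=env.read_state();print(s['time'],s['position'],s['ft_force'])
E
```

```text
10.2 [0.5481 0.0067 0.1141] [  4.3045  -1.4273 -16.0335]
10.25 [0.5481 0.0067 0.1141] [  5.0181  -1.5842 -15.9534]
10.3 [0.5481 0.0067 0.1141] [  4.6789  -0.3688 -16.0704]
10.35 [0.5481 0.0067 0.1141] [  4.642   -0.173  -16.1481]
10.4 [0.5481 0.0067 0.1141] [  5.732   -0.1729 -15.2724]
10.45 [0.5481 0.0067 0.1141] [  5.7009  -0.5536 -16.4603]
```

>>> send_rows(
  plan=[
    [0.024,0.0002,0,0,0],
    [0.024,0.0006,0,0,0],
  ],
)

```text
time: 10.65
position: [0.5482, 0.0067, 0.1138]
eef_rot: [[-0.006, 0.345, -0.939], [0.0, -0.939, -0.345], [-1.0, -0.002, 0.006]]
ft_force: [3.3, -0.3, -11.7]
opening: 0.334
```

```bash
python3 - <<'E'
from h import *
for i in range(5):
    snap('wrist');s=env.read_state();print(s['time'],s['position'],s['ft_force'])
E
```

```text
10.7 [0.5482 0.0067 0.1139] [  4.1281   1.0015 -11.7294]
10.75 [0.5482 0.0067 0.1139] [  2.8522  -0.2981 -11.8239]
10.8 [0.5482 0.0067 0.1139] [  4.2386   0.6168 -12.0899]
10.85 [0.5482 0.0067 0.1139] [  3.4879   0.2741 -12.0141]
10.9 [0.5482 0.0067 0.1138] [  3.8982  -0.1095 -12.2473]
```

It's steady at 12 N. I'll hold it for another 0.6 s.

```bash
python3 - <<'E'
from h import *
for i in range(12):
    snap('wrist');s=env.read_state();print(s['time'],s['position'][2],s['ft_force'][2])
E
```

```text
10.95 0.11380051016575495 -11.909235503560545
11.0 0.11382604554632426 -10.87025957168748
11.05 0.1138381436291061 -11.603063443185134
11.1 0.11380447137116954 -10.395648405354958
11.15 0.11377979331922614 -11.00264154993384
11.2 0.11375690612391688 -10.846593322204054
11.25 0.11376874504189499 -10.738720111166705
11.3 0.11378233157675333 -10.25567416560553
11.35 0.11377101360035309 -10.457041601256028
11.4 0.11373531943826094 -11.088574479849061
11.45 0.11373136146282696 -10.066431201715556
11.5 0.11373400301568046 -9.76189851467441
```

Held at 10–12 N for about 0.85 s. Now I'll lower it and press lightly home.

>>> send_rows(
  plan=[
    [0.024,0.001,0,0,0],
    [0.024,0.002,0,0,0],
    [0.024,0.003,0,0,0],
    [0.024,0.004,0,0,0],
    [0.024,0.005,0,0,0],
    [0.024,0.005,0,0,0],
  ],
)

```text
time: 12.1
position: [0.5486, 0.0068, 0.1104]
eef_rot: [[-0.006, 0.345, -0.939], [0.0, -0.939, -0.345], [-1.0, -0.002, 0.006]]
ft_force: [-2.2, 1.4, 4.2]
opening: 0.336
```

>>> send_rows(
  plan=[
    [0.024,0.001,0,0,0],
    [0.024,0.002,0,0,0],
    [0.024,0.002,0,0,0],
  ],
)

```text
time: 12.4
position: [0.5488, 0.0067, 0.1104]
eef_rot: [[-0.007, 0.345, -0.939], [0.0, -0.939, -0.345], [-1.0, -0.002, 0.006]]
ft_force: [-5.6, 0.9, 9.9]
opening: 0.334
```

Home again at the same height, 0.1104. I'll relax, open and retreat.

>>> send_rows(
  plan=[
    [0.024,0.001,0,0,0],
    [0.024,0,0,0,0],
    [0.024,0,0,0,0],
    [0.05,0,0,0,0],
    [0.07,0,0,0,0],
    [0.07,0,0,0,0],
    [0.07,0,0,0,0],
  ],
)

```text
time: 13.1
position: [0.5489, 0.0066, 0.1103]
eef_rot: [[-0.007, 0.345, -0.939], [-0.0, -0.939, -0.345], [-1.0, -0.002, 0.006]]
ft_force: [0.3, -0.6, -0.0]
opening: 0.821
```

>>> send_rows(
  plan=[
    [0.07,-0.01,0,0,0],
    [0.07,-0.03,0,0,0],
    [0.07,-0.06,0,0,0],
    [0.07,-0.09,0,0,0],
    [0.07,-0.12,0,0,0],
    [0.07,-0.15,0,0,0],
    [0.07,-0.16,0,0,0],
    [0.07,-0.16,0,0,0],
  ],
)

```text
time: 13.9
position: [0.5509, 0.0065, 0.2727]
eef_rot: [[-0.002, 0.345, -0.939], [-0.001, -0.939, -0.345], [-1.0, 0.0, 0.002]]
ft_force: [0.4, 0.5, -0.5]
opening: 0.819
```

```bash
python3 - <<'E'
from h import *
a=snap('wrist');s=env.read_state();print(s['time'],s['position'],s['ft_force'])
b=snap('side')
for t in('caster','caster_grip'):
    for r in finder.mark_of(t,'side'):
        x=np.array(r['xyz'])
        if x[2]>.06 and abs(x[0]-.548)<.04 : print(t,x,round(r['p'],2))
a=cv2.cvtColor(a,cv2.COLOR_RGB2BGR)
b=cv2.resize(cv2.cvtColor(b,cv2.COLOR_RGB2BGR)[165:235,240:310],(420,420),interpolation=cv2.INTER_CUBIC)
cv2.imwrite('pics/fin.png',cv2.resize(cv2.convertScaleAbs(np.hstack([a[:,:],b]),alpha=1.5,beta=15),(800,343)))
E
```

```text
13.95 [0.5499 0.0067 0.2704] [ 0.2318  1.3865 -0.3317]
caster [0.5474 0.0092 0.0862] 0.73
```

View pics/fin.png

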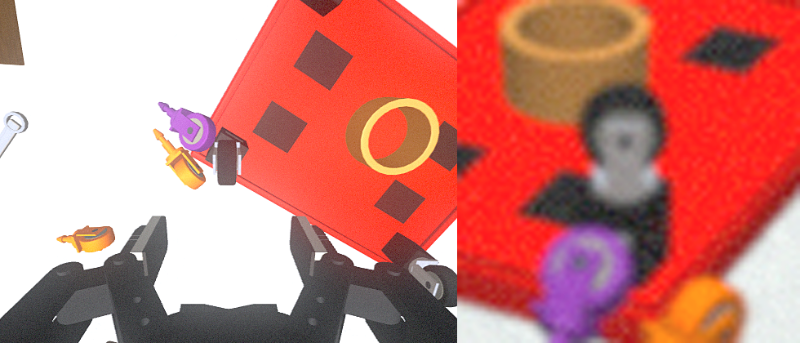

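The jaws are clear of the caster, which sits upright with its collar on the socket. The tape roll, wrench and carton look unmoved. I'll hand it in.

```bash
python3 -c "
from h import *
print(ticket.close_job())"
```

```text
the job is handed in; nothing more can be done
None
```

The caster at the dolly's near left corner is pushed in, tug-tested and released, and I handed the job in at about 14 s. The hand-in gives no verdict, so the results below are from my own readings.

- **Push:** I gripped it by the fork legs and pushed it in. It moved at up to about 10 N and gave way after roughly 9 mm. It then hit a hard stop after about 10.5 mm of travel, and its height did not change from about 8 N up to 23 N. The highest push I read was about 23 N, under the 40 N limit.
- **Tug:** After about 3 mm of play it held. My first tug crept above the target and read 15–17 N for about 0.7 s, close to the 18 N limit; one noisy reading was 16.9 N. I backed off and held 10–12 N for about 0.85 s.
- **Release:** I lowered it to the same stop (tool height 0.1104 m against 0.1103 m), pressed lightly at about 10 N, then opened and backed away.

At the last check the force on the tool was near zero, apart from one 1.4 N sideways noise reading. The network placed the caster's origin at 0.086 m, against 0.082 m for fully home. That is within its 4 mm error, so it doesn't confirm the fit; the hard stop does. The final pictures show the caster upright in its socket and the tape roll, wrench and visible part of the carton looking unmoved, judged by eye.

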